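# Draw out the telescoping bottle brush for the tall bottles

## Task

Get the bottle brush in the white cup ready for the tall bottles: squeeze in the orange release button on its handle, gently, and while the brush is still standing in its cup draw the handle up past the first stop to the second, so that both sections are fully out. Then lift the whole brush clear of the cup and finish still holding it there, upright and steady; leave the bottles, the mug, the wine stopper and the glass alone.

Things in the scene. Friction and masses are not known exactly. Their poses are not given: they have to be found in the camera images.
- stand: brush stand: white ceramic cup, 60 mm across, on a black suction foot 92 mm across that fixes it to the worktop. Origin on its axis at the worktop. Inner floor 10 mm and rim 50 mm above the origin; about 48 mm across inside. The brush stands loose and upright in it with about 5 mm of play all round.
- brush: lower part of the telescoping bottle brush, loose, 0.34 kg +-20 %: teal ribbed silicone head 39 mm across, 60 mm tall, steel rod above. Origin at the centre of its underside, z up along it; its weight keeps it on the cup's floor while the sections slide. Brush: 162 mm long shut, 272 out. The handle shares its x and y axes (nothing twists); the button is on the -x side.
- grip_point (a point): point on the handle's axis, level with the button: grasp here from above, fingers closing along the brush's x. 141 mm above the brush's origin when shut, 251 mm with both sections out. Handle: white rounded bar, 32 mm along x (36.5 mm over the button), 30 mm along y, flat top 21 mm above this point. Its thin shell is damaged if the two fingers' contact forces add up to over 110 N (55 N of grip).
- button_face (a point): middle of the outer face of the orange release button, 13 mm wide and 20 mm tall, on the handle's -x side; it stands 4.5 mm proud and moves with the handle. One finger must press on it, the other on the plain back (+x side). Grasped across the other two sides the handle stays locked, and the brush then comes up short.
- release (a joint): travel of the button, m: 0 out, 0.004 fully in (6 N; it springs back). The handle is unlocked while the button is in by 0.003 or more; once drawn up 15 mm the handle slides freely whether the button is in or not.
- grip (a joint): how far the handle is drawn up on the tube, m: 0 shut, 0.055 at its stop (the first stop felt). Slides with about 0.8 N of friction and stays where it is left.
- tube (a joint): how far the tube is drawn up on the rod, m: 0 shut, 0.055 at its stop (the second stop). Slides with about 1.5 N of friction, so it follows after the handle has reached the first stop. Fully out, both joints read 0.055 and the handle is 110 mm higher than when shut.
- swingtop: tall clear swing-top bottle, 75 mm across, 339 mm tall, loose, beyond the stand; origin under its middle. Leave alone.
- corked: tall clear corked bottle, 77 mm across, 282 mm tall, loose, beyond the stand; origin under its middle. Leave alone.
- mug: white mug, 83 mm across with handle 116 mm, 94 mm tall, loose, to the right of the stand; origin under its middle. Leave alone.
- stopper: steel wine stopper standing on its knob, 33 mm across, 56 mm tall, loose, right of and beyond the stand; origin under its middle. Leave alone.
- tumbler: small clear glass tumbler, 46 mm across, 59 mm tall, loose, on the right; origin under its middle. Leave alone.
Mind the look-alikes: they are no part of the job. There is more than one size of the brush; the one meant has the size given above.

How it is judged (in metres and radians):
On the way, in this order (a step that is already met when the one before it is completed fails the run):
1. the release button is squeezed in by at least 3 mm while the brush stands in its cup, still shut (value of joint release above 0.003 m and value of joint each of grip, tube below 0.01 m and z of brush in the frame of stand below 0.03 m and horizontal distance between brush and stand below 0.015 m), for 0.1 s.
2. both sections are drawn out to within 4 mm of their stops while the brush still stands in its cup (raised less than 20 mm) (value of joint each of grip, tube above 0.051 m and z of brush in the frame of stand below 0.03 m and horizontal distance between brush and stand below 0.015 m), for 0.1 s.
At the end, for the whole second after the job is handed in: The fingers hold the brush with both sections out to within 4 mm of their stops, its underside at least 53 mm above the worktop (clear of the cup's 50 mm rim) and not touching the cup, upright within 0.2 rad and steady (under 0.05 m/s) (value of joint each of grip, tube above 0.051 m and height (world z) of brush above 0.053 m and angle between brush's own z axis and vertical below 0.2 rad and linear speed of brush below 0.05 m/s and contact force between brush and stand below 0.1 N and contact force between the fingers and brush above 3 N); the arm keeps its last pose, push and grip.
It fails at once if the handle is squeezed too hard (finger contact forces together over 110 N, that is 55 N of grip) (contact force between the fingers and brush above 110 N).
It fails at once if a bottle, the mug, the wine stopper or the tumbler is shoved by more than 30 mm or tipped over (distance of any of swingtop, corked, mug, stopper, tumbler from where it was at the start of the episode above 0.03 m or angle between any of swingtop, corked, mug, stopper, tumbler's own z axis and vertical above 0.3 rad).
It also fails if it takes over 42 s, if anything falls off the work surface, if the arm or the gripper's body presses on something with over 40 N, if the wrist force passes 120 N, or if a joint passes its speed limit or range.

## Robot

A 6-joint arm with a two-finger parallel gripper is mounted at the origin on a cart in front of the work surface, level with it; the furniture and walls round the work are solid. World frame = base frame: x ahead of the robot, y to its left, z up, the work surface at z = 0. Lengths are in m, angles in degrees, forces in N, time in s.
With the tool pointing down it reaches from about 0.35 to 0.875 m from the base axis. Payload 4.2 kg.
Tool frame: the origin (TCP) lies on the front face of the gripper's body, between the roots of the fingers; the fingertips stand finger_overhang ahead of it and the grasp point (between the pads) lies 51 mm ahead of it (finger_overhang is the distance from the TCP to the fingertips, in m); z points along the fingers, y is the line along which they close (so a half turn about z gives the same grasp; the last joint's range is limited). The gripper opens to 87 mm and grips with 3 to 60 N. Pads are 19 mm wide; open, the fingers measure 117 mm over their backs; the gripper's body (75 mm by 190 mm) begins 51 mm behind the grasp point.
Start: joints at [-52.563, 22.042, 0.453, 0, -68.411, -14.817], TCP at [0.24, -0.577, 0.292] pointing down, gripper open.
Joint ranges: [-179.83, 179.83], [-69.29, 118.12], [-61.27, 80.66], [-181.25, 117.63], [-171.15, -9.14], [-177.46, 177.46]. Speed limits (degrees/s): [159.86, 159.86, 180, 180, 180, 180].

## Interface

Orientations are given as a 3x3 rotation matrix whose columns are the frame's x, y, z axes.
In Python, from station import sense, capture, camera_model, finish_job, finger_overhang gives the robot as it stands. The module is installed in compiled form; this text tells all that it offers.
- The arm moves only by the tool jog_arm, never from a script. Its argument "rows" is a list that holds one entry, the list of rows, each a list of 4 numbers: the shift along the tool's x, y, z in m, then the turn about the tool's z in rad. A call has 1 to 20 rows; each row shifts and turns the commanded pose from where the row before left it, along the tool's axes as they then stand; what a row does not reach is not made up. A row lasts 1/8 s, in which the tool goes at most 62.5 mm and 10.7 degrees, less where a joint would pass 70% of its speed; a pose out of reach is approached as far as the arm can. A call is refused whole if a number of a shift passes 0.0625 or a number of a turn 0.188, either way. A call with a gripper value outside its range is refused whole. "claw" is the opening, from 0 (shut) to 1 (fully open), set as the call begins (left out, the last holds). The fingers move at their own pace and stop on an object; the grip force is fixed at half the most. Time passes only in rows, so rows that do not move let the fingers close. It gives the time, the measured TCP pose, the force, the opening and the grip force at its end, in the units of the state.
- sense(): the state, without advancing time (a new reading comes with each control period).
- capture(name): name is "scene" or "top" or "wrist"; returns the picture (384x512x3 uint8, red, green, blue); there is no depth.
- camera_model(name): a dict with "fovy" (degrees; the focal length in pixels is half the picture's height over the tangent of half this angle, whatever the lens; pixels are square), "cx", "cy" (the principal point, pixels), "eye" and "rotation" of the camera in the world. Camera axes: x right, y down, z forward; pixel columns grow to the right and rows downward; lengths in m; the calibration is good to about 2 mm. The wrist camera is an equidistant fisheye: a pixel r from the principal point sees the ray r / f radians off the axis. A picture is of the moment at which its call begins: read the wrist's pose just before it. camera_model takes no time and is no camera call; for the wrist camera it gives the pose at the moment of the call.
- finish_job(): hands the job in; it is judged then, once.
The state is a dict: "time_s": time; "joints": joint angles; "joint_velocities": joint speeds; "effort": joint torques, N m; "tcp_pos": TCP position; "ee_rot": TCP orientation; "wrist_force": force on the tool from outside, world axes, zero at the start; "moment": the same for the moment, N m; "gripper_width": opening from 0.0 (shut) to 1.0 (fully open); "gripper_force": force on a finger pad.
Only numpy, scipy, OpenCV 4.12 (cv2) and the standard library are available. Lean on these libraries where they do the work, as an engineer would, in place of code of your own. Each camera call takes 0.05 s, during which the arm holds its last target. There are 200 camera calls.

## Working session

There is one attempt and no reset: what is moved stays moved. The work goes in short steps, Python scripts to look and compute and a tool call to move; the robot and the scene stay as the last step left them, time stands still between calls to the robot, and variables do not carry over. Pictures are saved under pics/ and viewed, at most 10 in all, crops included, and the job is handed in when it is done.

Besides the shell and the picture viewer there is one more tool, called by a JSON object that holds its "method" and its "body", one argument or row to a line. jog_arm: Moves the arm, as the interface text tells. Its arguments: {"type":"object","properties":{"rows":{"type":"array"},"claw":{"type":"number"}},"required":["rows"]}

```bash
mkdir -p pics; python3 - <<'E'
from station import *
import cv2,numpy as np
s=sense();print(s['time_s'],s['tcp_pos'],np.round(s['ee_rot'],3).tolist(),s['gripper_width'],finger_overhang if not callable(finger_overhang) else finger_overhang())
for n in("scene","top","wrist"):
    m=camera_model(n);print(n,m)
    cv2.imwrite(f"pics/{n}0.png",capture(n)[:,:,::-1])
E
```

```text
0.0 [ 0.24025072 -0.57649207  0.29116901] [[-0.923, -0.384, -0.001], [-0.384, 0.923, 0.002], [0.0, 0.002, -1.0]] 1.000322281034042 0.0697
scene {'fovy': 55.01018953885806, 'cx': 257.78222195506675, 'cy': 192.72389778548154, 'eye': array([0.41301762, 0.36614026, 0.9035937 ]), 'rotation': array([[-0.94630424, -0.25945582,  0.19284959],
       [-0.32323382,  0.74958618, -0.57761618],
       [ 0.00530849, -0.60893615, -0.79320148]])}
top {'fovy': 49.00329725047305, 'cx': 252.2109097224518, 'cy': 193.27475654013426, 'eye': array([ 0.42560955, -0.22083427,  1.06068925]), 'rotation': array([[ 0.02636133, -0.98275921,  0.18300114],
       [-0.99950006, -0.02271524,  0.02199188],
       [-0.01745581, -0.18348939, -0.98286669]])}
wrist {'fovy': 65.70646984690485, 'cx': 259.04983855593656, 'cy': 189.0898586567453, 'eye': array([ 0.17277993, -0.60644575,  0.38422674]), 'rotation': array([[-0.38422191,  0.88959797,  0.24695947],
       [ 0.92323395,  0.36918956,  0.10648073],
       [ 0.00355019,  0.26891359, -0.96315776]])}
```

View pics/scene0.png

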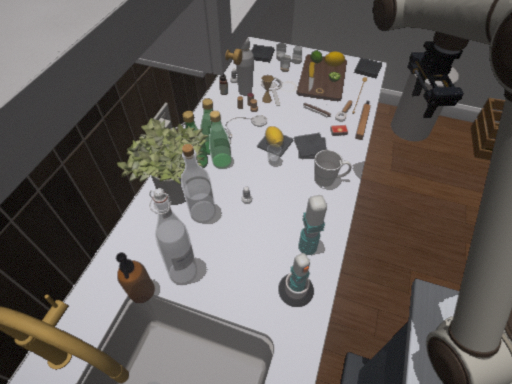

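View pics/top0.png

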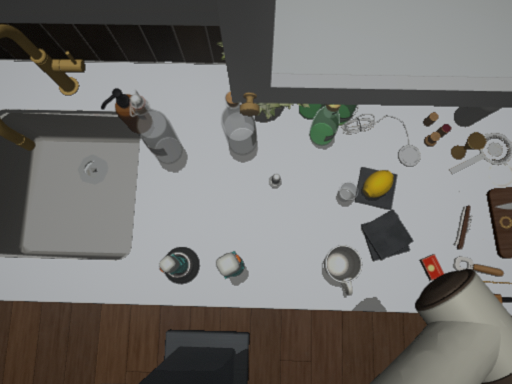

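The brush in its foot is at scene (298,280) and top (178,264). A larger look-alike without a cup stands at top (230,264).

```bash
python3 - <<'E'
import cv2,numpy as np
a=cv2.imread('pics/scene0.png')[185:310,260:345];b=cv2.imread('pics/top0.png')[235:295,145:255]
a=cv2.resize(a,None,fx=4.4,fy=4.4,interpolation=2);b=cv2.resize(b,None,fx=3.8,fy=3.8,interpolation=2)
o=np.zeros((560,800,3),np.uint8);o[:a.shape[0],:a.shape[1]]=a;o[:b.shape[0],380:380+b.shape[1]]=b
cv2.imwrite('pics/c1.png',o)
E
```

```text
(no output)
```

View pics/c1.png

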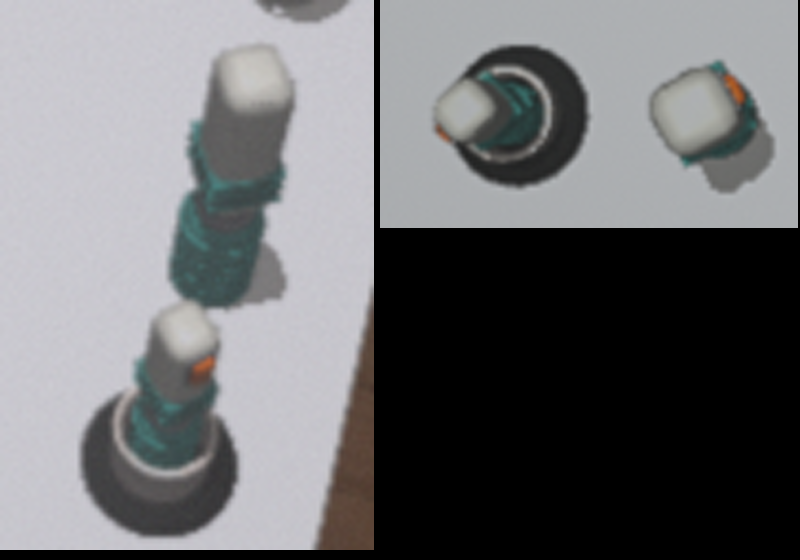

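The left (smaller) brush stands in the cup. Its top face is centred at top (167.6,264.2) / scene (302.3,259.5). The button is at top (161.6,269.5) / scene (306.4,268.9).

```bash
cat > h.py <<'E'
from station import *
import numpy as np
def ray(n,u,v,m=None):
    m=m or camera_model(n);f=192/np.tan(np.radians(m['fovy']/2))
    x,y=(u-m['cx']),(v-m['cy'])
    if n=='wrist':
        r=np.hypot(x,y);t=r/f;d=np.array([np.sin(t)*x/r,np.sin(t)*y/r,np.cos(t)])
    else: d=np.array([x/f,y/f,1])
    return m['eye'],m['rotation']@d
def plane(n,u,v,z,m=None):
    e,d=ray(n,u,v,m);return e+d*(z-e[2])/d[2]
def tri(a,b):
    (e,d),(g,h)=ray(*a),ray(*b);t=np.linalg.lstsq(np.c_[d,-h],g-e,rcond=None)[0]
    p,q=e+d*t[0],g+h*t[1];return (p+q)/2,np.linalg.norm(p-q)
E
python3 - <<'E'
from h import *
print(plane('top',167.6,264.2,.172),plane('scene',302.3,259.5,.172),tri(('top',167.6,264.2),('scene',302.3,259.5)))
print('btn',plane('top',161.6,269.5,.155),tri(('top',161.6,269.5),('scene',306.4,268.9)),plane('scene',306.4,268.9,.151))
print('foot',plane('top',181.6,265.3,.01),plane('scene',296.4,290,.01))
E
```

```text
[ 0.43638557 -0.02826327  0.172     ] [ 0.43864111 -0.0235466   0.172     ] (array([ 0.43765939, -0.02687698,  0.16579387]), np.float64(0.0023981352801789877))
btn [ 0.42517171 -0.0124985   0.155     ] (array([ 0.42499129, -0.01273171,  0.15599566]), np.float64(0.00036190661805456673)) [ 0.42488917 -0.01526704  0.151     ]
foot [ 0.43658073 -0.02796869  0.01      ] [ 0.4367351  -0.02168041  0.01      ]
```

```bash
python3 - <<'E'
from h import *
print(tri(('top',227.9,264.5),('scene',318,202)))
print('arc',np.degrees(np.arctan2(.0138,-.0125)))
s=sense();R=s['ee_rot'];p=s['tcp_pos']
print((R.T@(np.array([.437,-.0265,.33])-p)), 'tool-y angle',np.degrees(np.arctan2(R[1,1],R[0,1])))
E
```

```text
(array([ 0.43933447, -0.15729343,  0.21232619]), np.float64(0.0017812694525331395))
arc 132.17019240711284
[-0.39311568  0.43223628 -0.03790495] tool-y angle 112.61275158199682
```

{"method": "jog_arm", "body": {
  "rows": [
    [[0, 0, -0.038, 0], [-0.028, 0.031, 0, 0], [-0.028, 0.031, 0, 0], [-0.028, 0.031, 0, 0], [-0.028, 0.031, 0, 0], [-0.028, 0.031, 0, 0], [-0.028, 0.031, 0, 0], [-0.028, 0.031, 0, 0], [-0.028, 0.031, 0, 0], [-0.028, 0.031, 0, 0], [-0.028, 0.031, 0, 0], [-0.028, 0.031, 0, 0], [-0.028, 0.031, 0, 0], [-0.028, 0.031, 0, 0], [-0.028, 0.029, 0, 0], [0, 0, 0, -0.17], [0, 0, 0, -0.17], [0, 0, 0, 0], [0, 0, 0, 0]]
  ],
  "claw": 1
}}

```text
time_s: 2.52
tcp_pos: [0.436, -0.0274, 0.3302]
ee_rot: [[-0.744, -0.668, -0.0], [-0.668, 0.744, 0.0], [0.0, 0.0, -1.0]]
wrist_force: [-0.2, -0.4, 0.1]
gripper_width: 0.998
gripper_force: 0.0
```

```bash
python3 - <<'E'
from h import *
import cv2
s=sense();R=s['ee_rot'];p=s['tcp_pos'];m=camera_model('wrist')
print(p,np.degrees(np.arctan2(R[1,1],R[0,1])),R.round(3)[2],s['wrist_force'])
I=capture('wrist');np.save('w1.npy',m);cv2.imwrite('pics/w1.png',I[:,:,::-1])
o=I.astype(int);k=((o[:,:,0]>130)&(o[:,:,0]-o[:,:,2]>70)).astype(np.uint8)
n,l,st,c=cv2.connectedComponentsWithStats(k)
for i in range(1,n):
  if st[i,4]>10: print(st[i],c[i],plane('wrist',*c[i],.151,m))
E
```

```text
[ 0.43597385 -0.02744278  0.33016752] 131.95031507950443 [ 0.  0. -1.] [-0.21421827 -0.41603344  0.08550681]
[101 252   4  16  34] [102.32352941 260.94117647] [ 0.62385863 -0.10441448  0.151     ]
```

View pics/w1.png

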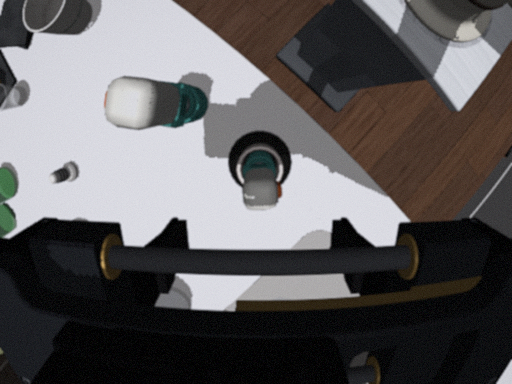

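The wrist view shows the cup at (260,163), the handle above it at about (262,190), and the orange button on its right at (281,190), which is tool +y. I'll enlarge it to refine the position and yaw.

```bash
python3 - <<'E'
import cv2
I=cv2.imread('pics/w1.png')[120:225,215:310]
I=cv2.convertScaleAbs(I,alpha=1.5)
cv2.imwrite('pics/c2.png',cv2.resize(I,None,fx=5.6,fy=5.6,interpolation=2))
E
```

```text
(no output)
```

View pics/c2.png

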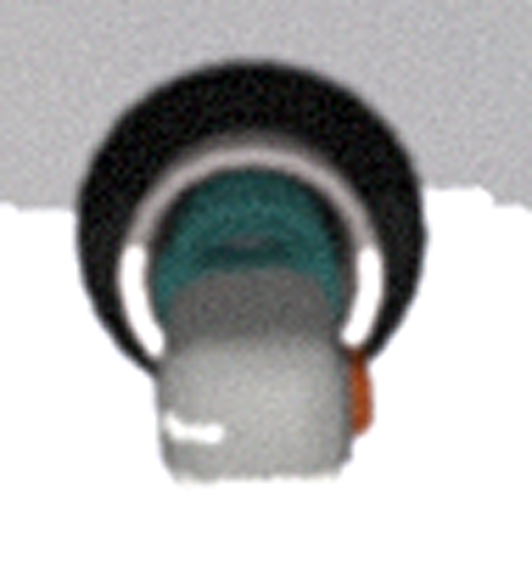

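```bash
python3 - <<'E'
from h import *
m=np.load('w1.npy',allow_pickle=True).item();s=sense();R=s['ee_rot'];p=s['tcp_pos']
f=lambda x,y,z:(R.T@(plane('wrist',215+x/5.6,120+y/5.6,z,m)-p)).round(4)
for q in[(256,410,.172),(162,410,.172),(350,410,.172),(180,477,.172),(335,473,.172),(200,346,.172),(310,346,.172),(362,392,.151),(252,225,.05),(250,217,.005)]:print(q,f(*q))
E
```

```text
(256, 410, 0.172) [0.0002 0.0005 0.1582]
(162, 410, 0.172) [ 0.0003 -0.0143  0.1582]
(350, 410, 0.172) [0.0002 0.0153 0.1582]
(180, 477, 0.172) [-0.0109 -0.0116  0.1582]
(335, 473, 0.172) [-0.0102  0.0131  0.1582]
(200, 346, 0.172) [ 0.0106 -0.0082  0.1582]
(310, 346, 0.172) [0.0106 0.0089 0.1582]
(362, 392, 0.151) [-0.0028  0.0187  0.1792]
(252, 225, 0.05) [0.0081 0.0005 0.2802]
(250, 217, 0.005) [2.200e-03 2.000e-04 3.252e-01]
```

{"method": "jog_arm", "body": {
  "rows": [
    [[0, 0, 0.03, 0], [0, 0, 0.03, 0], [0, 0, 0.03, 0], [0, 0, 0.02, 0], [0, 0, 0.01, 0], [0, 0, 0.008, 0], [0, 0, 0, 0], [0, 0, 0, 0]]
  ]
}}

```text
time_s: 3.58
tcp_pos: [0.4365, -0.0273, 0.2029]
ee_rot: [[-0.742, -0.67, 0.001], [-0.67, 0.742, 0.0], [-0.001, -0.001, -1.0]]
wrist_force: [-0.4, -0.7, 0.1]
gripper_width: 1.001
gripper_force: 0.0
```

{"method": "jog_arm", "body": {
  "rows": [
    [[0, 0, 0, 0], [0, 0, 0, 0], [0, 0, 0, 0], [0, 0, 0, 0], [0, 0, 0, 0]]
  ],
  "claw": 0.5
}}

```text
time_s: 4.2
tcp_pos: [0.4361, -0.0274, 0.2023]
ee_rot: [[-0.742, -0.67, -0.0], [-0.67, 0.742, -0.0], [0.0, -0.0, -1.0]]
wrist_force: [1.1, 0.3, -0.3]
gripper_width: 0.541
gripper_force: 0.0
```

```bash
python3 - <<'E'
from h import *
import cv2
s=sense();print(s['tcp_pos'],s['gripper_width'],s['wrist_force'])
a=capture('wrist')[110:384,100:420];b=capture('scene')[180:320,240:360]
o=np.zeros((560,800,3),np.uint8)
a=cv2.resize(a,(440,377));b=cv2.resize(b,(360,420),interpolation=2);o[:377,:440]=a;o[:420,440:]=b
cv2.imwrite('pics/c3.png',cv2.convertScaleAbs(o[:420,:,::-1],alpha=1.3))
E
```

```text
[ 0.43609264 -0.02735049  0.20225792] 0.5409421836739434 [ 1.08294984  0.33497495 -0.2961686 ]
```

View pics/c3.png

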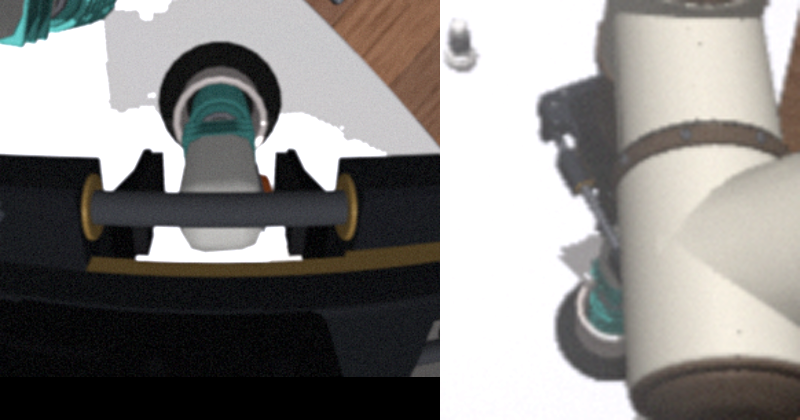

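The handle is centred between the fingers and the button faces the right finger. Next I close in small steps.

{"method": "jog_arm", "body": {
  "rows": [
    [[0, 0, 0, 0], [0, 0, 0, 0], [0, 0, 0, 0], [0, 0, 0, 0]]
  ],
  "claw": 0.42
}}

```text
time_s: 4.8
tcp_pos: [0.436, -0.0273, 0.2022]
ee_rot: [[-0.742, -0.67, -0.0], [-0.67, 0.742, 0.0], [0.0, 0.0, -1.0]]
wrist_force: [-0.6, 0.2, 0.5]
gripper_width: 0.422
gripper_force: 2.4
```

{"method": "jog_arm", "body": {
  "rows": [
    [[0, 0, 0, 0], [0, 0, 0, 0], [0, 0, 0, 0], [0, 0, 0, 0]]
  ],
  "claw": 0.38
}}

```text
time_s: 5.3
tcp_pos: [0.4361, -0.0274, 0.2022]
ee_rot: [[-0.742, -0.67, -0.0], [-0.67, 0.742, -0.0], [0.0, -0.0, -1.0]]
wrist_force: [0.1, -0.1, 0.3]
gripper_width: 0.382
gripper_force: 6.2
```

{"method": "jog_arm", "body": {
  "rows": [
    [[0, 0, 0, 0], [0, 0, 0, 0], [0, 0, 0, 0], [0, 0, 0, 0]]
  ],
  "claw": 0.35
}}

```text
time_s: 5.8
tcp_pos: [0.4361, -0.0274, 0.2022]
ee_rot: [[-0.742, -0.67, -0.0], [-0.67, 0.742, -0.0], [0.0, -0.0, -1.0]]
wrist_force: [0.6, -0.6, -1.2]
gripper_width: 0.374
gripper_force: 29.1
```

{"method": "jog_arm", "body": {
  "rows": [
    [[0, 0, -0.004, 0], [0, 0, -0.006, 0], [0, 0, -0.008, 0], [0, 0, -0.008, 0], [0, 0, -0.008, 0], [0, 0, -0.008, 0], [0, 0, -0.006, 0], [0, 0, -0.004, 0], [0, 0, -0.006, 0], [0, 0, -0.008, 0], [0, 0, -0.008, 0], [0, 0, -0.008, 0], [0, 0, -0.008, 0], [0, 0, -0.008, 0], [0, 0, -0.006, 0], [0, 0, -0.003, 0], [0, 0, 0, 0], [0, 0, 0, 0]]
  ]
}}

```text
time_s: 8.05
tcp_pos: [0.4362, -0.0273, 0.3095]
ee_rot: [[-0.742, -0.671, 0.0], [-0.671, 0.742, -0.0], [-0.0, -0.0, -1.0]]
wrist_force: [0.1, 0.3, 1.0]
gripper_width: 0.372
gripper_force: 29.1
```

{"method": "jog_arm", "body": {
  "rows": [
    [[0, 0, -0.003, 0], [0, 0, -0.003, 0], [0, 0, -0.002, 0], [0, 0, 0, 0], [0, 0, 0, 0], [0, 0, 0, 0]]
  ]
}}

```text
time_s: 8.8
tcp_pos: [0.436, -0.0273, 0.3171]
ee_rot: [[-0.742, -0.67, -0.0], [-0.67, 0.742, 0.0], [0.0, 0.0, -1.0]]
wrist_force: [-0.0, -0.8, -4.8]
gripper_width: 0.377
gripper_force: 29.1
```

```bash
python3 - <<'E'
from h import *
import cv2
s=sense();print(s['tcp_pos'],s['gripper_width'],s['wrist_force'])
a=capture('wrist')[90:384,100:420];b=capture('top')[220:310,120:260]
o=np.zeros((420,800,3),np.uint8)
a=cv2.resize(a,(440,404));b=cv2.resize(b,(360,231),interpolation=2);o[:404,:440]=a;o[:231,440:]=b
cv2.imwrite('pics/c4.png',cv2.convertScaleAbs(o[:,:,::-1],alpha=1.3))
E
```

```text
[ 0.43600322 -0.02733065  0.3170786 ] 0.37715166451089627 [-4.72948656e-03 -8.39692361e-01 -4.79130838e+00]
```

View pics/c4.png

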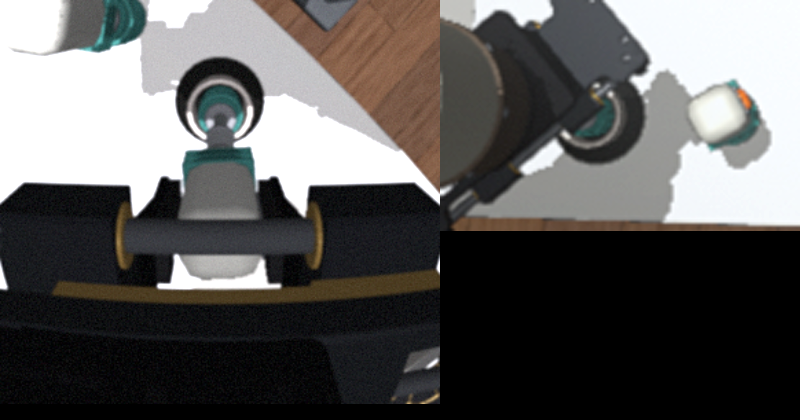

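Both sections are out and the weight is on the wrist (about −4.8 N), with the head still in the cup. Now I lift clear.

{"method": "jog_arm", "body": {
  "rows": [
    [[0, 0, -0.003, 0], [0, 0, -0.005, 0], [0, 0, -0.006, 0], [0, 0, -0.006, 0], [0, 0, -0.006, 0], [0, 0, -0.006, 0], [0, 0, -0.006, 0], [0, 0, -0.006, 0], [0, 0, -0.006, 0], [0, 0, -0.006, 0], [0, 0, -0.006, 0], [0, 0, -0.005, 0], [0, 0, -0.003, 0], [0, 0, 0, 0], [0, 0, 0, 0], [0, 0, 0, 0], [0, 0, 0, 0], [0, 0, 0, 0]]
  ]
}}

```text
time_s: 11.15
tcp_pos: [0.4361, -0.0273, 0.3872]
ee_rot: [[-0.742, -0.67, -0.0], [-0.67, 0.742, 0.0], [0.0, 0.0, -1.0]]
wrist_force: [0.4, 0.6, -5.3]
gripper_width: 0.373
gripper_force: 29.1
```

```bash
python3 - <<'E'
from h import *
import cv2
s=sense();print(s['tcp_pos'],s['gripper_width'],s['wrist_force'],s['gripper_force'])
a=capture('wrist')[60:384,100:420];b=capture('scene')[130:320,230:370]
o=np.zeros((490,800,3),np.uint8)
a=cv2.resize(a,(440,445));b=cv2.resize(b,(360,489),interpolation=2);o[:445,:440]=a;o[:489,440:]=b
cv2.imwrite('pics/c5.png',cv2.convertScaleAbs(o[:,:,::-1],alpha=1.3))
E
```

```text
[ 0.43608906 -0.02734026  0.3871784 ] 0.3728540773495639 [ 0.35899757  0.58910281 -5.31929409] 29.104678557050647
```

View pics/c5.png

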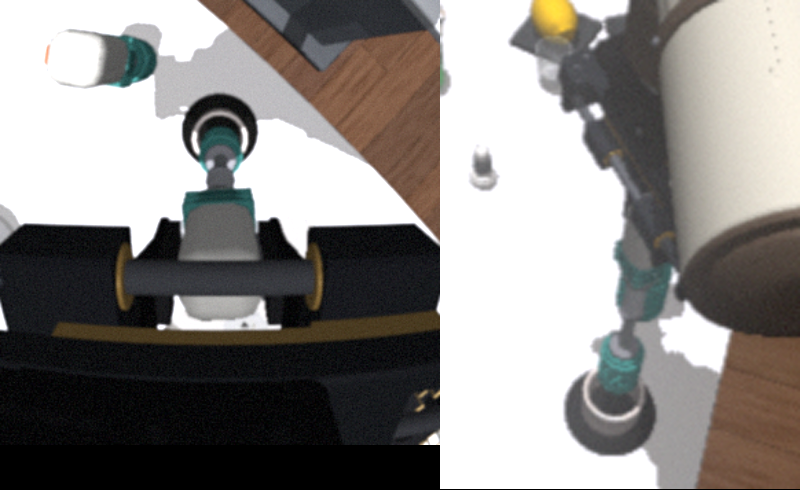

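The brush is fully extended, its head hangs clear above the cup (underside about 85 mm), and it is upright and held.

```bash
python3 -c "
from station import *
print(finish_job())"
```

```text
the job is handed in; nothing more can be done
None
```

Job handed in: the button was squeezed in at 29 N, both sections were drawn out with the brush still in its cup, and it is now held upright and still with its underside about 85 mm up; the hand-in gave no verdict back.

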